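# Clean the chip cup and index the drilling jig by one hole

### The arm

A 6-joint arm with a two-finger parallel gripper is mounted at the origin on the work surface. World frame = base frame: x ahead of the robot, y to its left, z up, the work surface at z = 0. Lengths are in m, angles in rad, forces in N, time in s.
With the tool pointing down it reaches from about 0.35 to 0.775 m from the base axis. Payload 7.3 kg.
Tool frame: the origin (TCP) lies between the finger pads; the fingertips stand ahead of it and the grasp point (between the pads) lies 6 mm ahead of it (robot.tip_extent is the x of the fingertips in the tool frame, in m); x points along the fingers, z is the direction in which the jaws open and shut, and the axes are right-handed (so a half turn about x gives the same grasp; the last joint's range is limited). The gripper opens to 92 mm and grips with 3 to 60 N. Pads are 19 mm wide; open, the fingers measure 130 mm over their backs; the gripper's body (75 mm by 190 mm) begins 47 mm behind the grasp point.
Start: joints at [-1.345, 0.342, 1.524, -0, 1.275, -0.146], TCP at [0.191, -0.489, 0.225] pointing down, gripper open.
Joint ranges: [-2.53, 2.53], [-0.77, 2.02], [0.04, 2.7], [-1, 4.14], [0.28, 2.66], [-3.11, 3.11]. Speed limits (rad/s): [2.57, 2.57, 3.14, 3.14, 3.14, 3.14].

### API

Orientations are given as [roll, pitch, yaw] about the fixed x, y, z axes, in that order (R = Rz(yaw) Ry(pitch) Rx(roll)).
In Python, from cell import robot gives the robot as it stands. The module is installed in compiled form; this text tells all that it offers.
- The arm moves only by the shell command python3 -m creep 'ROWS' [FORCE]. ROWS is JSON, a list of rows, each an object with "translation": the shift along the tool's x, y, z in m, a list of three; "twist": the turn, a rotation vector about the tool's x, y, z in rad, a list of three; "hand": the opening in per cent of the stroke, from 0 (shut) to 100 (fully open). A call has 1 to 5 rows; each row is the pose to reach, as a shift and turn from the pose measured when the call began, along the tool's axes at that moment; what a row does not reach only later rows make up. A row lasts 1/10 s, in which the tool goes at most 50 mm and 8.59 degrees, less where a joint would pass 70% of its speed; a pose out of reach is approached as far as the arm can. A call with a gripper value outside its range is refused whole. The fingers move at their own pace and stop on an object; FORCE is the grip in N (left out, the last holds). Time passes only in rows, so rows that repeat a pose let the fingers close. It gives the time, the measured TCP pose, the force and the opening at its end, in the units of the state.
- robot.observe(): the state, without advancing time (a new reading comes with each control period).
- robot.read_camera(name): name is "scene" or "top"; returns the picture (420x560x3 uint8, blue, green, red); there is no depth.
- robot.calibration(name): a dict with "intrinsics" (3x3 intrinsics, pixels), "cam_to_world" (4x4, takes a point from camera to world coordinates). Camera axes: x right, y up, looking along -z (the intrinsics and any distortion apply to the point x, -y, -z); pixel columns grow to the right and rows downward; lengths in m; the calibration is good to about 2 mm. A picture is of the moment at which its call begins. calibration takes no time and is no camera call.
- robot.hand_in(): hands the job in, once; it reports no verdict.
The state is a dict: "time": time; "qpos": joint angles; "qvel": joint speeds; "joint_efforts": joint torques, N m; "tool_pos": TCP position; "tool_rot": TCP orientation; "contact_force": force on the tool from outside, world axes, zero at the start; "torque": the same for the moment, N m; "opening": finger opening in m.
Only numpy, scipy, OpenCV 4.12 (cv2) and the standard library are available. Lean on these libraries where they do the work, as an engineer would, in place of code of your own. Each camera call takes 0.05 s, during which the arm holds its last target. There are 200 camera calls.

### The job

Take the brush out of its holder and scrub the chip cup of the drilling jig: run the brush down to the bottom, draw it most of the way up the cup, and run it down to the bottom a second time, then stand the brush back upright in its holder and let go of it. Then pull up the black lock knob, slide the tube section one hole along the bar, away from the tall steel stop post, and bring the pin fully home in that hole. Finish still holding the knob between the fingers with the pin home, and leave the mallet, tape measure and jar where they are.

Things in the scene. Friction and masses are not known exactly. Their poses are not given: they have to be found in the camera images.
- jig: Fixed drilling jig: a wooden plank 90 x 440 x 18 mm carrying a steel bar 36 mm wide and 300 mm long whose top is 40 mm above the bench. Along its own y axis (the length of the bar) the bar has five holes, 14 mm square and 50 mm apart, the middle one at the jig's centre. Origin: centre of the plank's underside; z up; its yaw is within 0.4 rad of the world axes.
- section (a joint): Position of the aluminium tube section (a sleeve 56 x 60 mm around the bar, about 0.5 kg, top 50 mm above the bench) along the jig's +y axis, in m: 0 = over the middle hole, where it starts within 1.5 mm; holes are at -0.10, -0.05, 0, 0.05 and 0.10. It slides with about 2 N of friction once the pin is pulled, and is locked with about 2 mm of play either way while the pin is in a hole.
- plunger (a joint): How far the spring-loaded lock pin (10 mm thick, round end) is pulled up, in m: 0 = fully home in a hole, 0.012 = its tip clears the bar's top, 0.020 = end of travel. The spring pushes it down with about 5 N when home and 8 N when pulled. Between holes the pin rests on the bar at about 0.012; it drops freely into a hole when within 2 mm of the hole's middle, and its round end helps it in from up to about 4 mm.
- knob: Black round knob on top of the lock pin, 26 mm across and 24 mm tall, upright axis; pulling it up pulls the pin and pushing it sideways slides the section. Origin: its centre, 90 mm above the bench with the pin home. Below it a 10 mm stem and, from 62 mm down, a collar 22 mm across.
- cup_floor (a point): Centre of the inner floor of the chip cup, 24 mm above the bench. The cup is an open aluminium cylinder fixed to the tube section and sliding with it, 95 mm from the knob along the jig's +x axis; 54 mm outside, 48 mm inside, 66 mm deep.
- cup_rim (a point): Centre of the cup's mouth, 90 mm above the bench.
- brush: Round brush standing upright in its holder, 200 mm long, 70 g: the lowest 70 mm are the grey stiff brush head, 24 to 26 mm thick; then a thin 10 mm stem; the top 100 mm are a wooden handle 22 mm thick. Origin: the centre of the lower end of the head; z runs up along the brush to the handle.
- holder: Fixed round wooden brush holder: foot 76 mm across, tube 44 mm outside, 36 mm inside, rim 60 mm above the bench. Origin: centre of its underside.
- holder_floor (a point): Centre of the inner floor of the holder, 8 mm above the bench; the brush's lower end stands on it.
- stop: Tall square dark steel stop post, 40 x 40 x 70 mm (foot 60 x 50 mm), fixed on one end of the plank, 190 mm from the jig's middle along its +y or -y axis; which end changes. Origin: centre of its underside.
- offcut: Low wooden block 50 x 50 x 25 mm, fixed on the other end of the plank. Origin: centre of its underside.
- mallet: Mallet lying on the bench at the robot's right, about 270 mm long, 85 mm wide across the head; to be left alone. Origin: on the bench, below the middle of the handle.
- tape: Tape measure, 65 x 32 x 60 mm, standing on the bench; to be left alone. Origin: centre of its underside.
- jar: Glass jar with a steel lid, 64 mm across, 85 mm tall; to be left alone. Origin: centre of its underside.
Things that resemble listed ones, but are neither listed nor needed, are in the scene too. Of the things shaped like the brush, the grey one is meant.

How it is judged:
By the outcome, as a careful person would: the job done as asked, in the order asked, and still so for the second after the job is handed in, while the arm keeps its last pose, push and grip.
It also fails if it takes over 64 s, if anything falls off the work surface, if the arm or the gripper's body presses on something with over 40 N, if the wrist force passes 120 N, or if a joint passes its speed limit or range.

## Working session

There is one attempt and no reset: what is moved stays moved. The work goes in short steps, Python scripts to look and compute and a shell command to move; the robot and the scene stay as the last step left them, time stands still between calls to the robot, and variables do not carry over. Pictures are saved under pics/ and viewed, about 8 in all and at most 12, crops included, and the job is handed in when it is done.

```bash
mkdir -p pics; python3 - <<'E'
from cell import robot
import cv2
for n in("scene","top"):
    im=robot.read_camera(n); cv2.imwrite(f"pics/{n}0.png",im)
    c=robot.calibration(n); print(n,c)
s=robot.observe(); print({k:s[k] for k in("time","tool_pos","tool_rot","opening","contact_force")},robot.tip_extent)
E
```

```text
scene {'intrinsics': array([[542.626944  ,   0.        , 278.859636  ],
       [  0.        , 542.626944  , 210.87252934],
       [  0.        ,   0.        ,   1.        ]]), 'cam_to_world': array([[-0.80001967, -0.46625893,  0.37758594,  1.16412015],
       [ 0.59995845, -0.61720714,  0.50902378,  0.69184544],
       [-0.00428815,  0.63376491,  0.77351383,  1.2065982 ],
       [ 0.        ,  0.        ,  0.        ,  1.        ]])}
top {'intrinsics': array([[496.78192809,   0.        , 283.83324968],
       [  0.        , 496.78192809, 217.42584387],
       [  0.        ,   0.        ,   1.        ]]), 'cam_to_world': array([[-0.01126975,  0.99745447, -0.07041004,  0.52281158],
       [-0.99989116, -0.0119118 , -0.00870549, -0.03863255],
       [-0.00952204,  0.07030426,  0.99748015,  1.46951288],
       [ 0.        ,  0.        ,  0.        ,  1.        ]])}
{'time': 0.1, 'tool_pos': array([ 0.19065373, -0.48877911,  0.2242096 ]), 'tool_rot': array([3.01114863, 1.56941621, 1.81211729]), 'opening': 0.09163317837999548, 'contact_force': array([-0.81734914,  0.0352141 ,  0.20142672])} 0.025
```

View pics/scene0.png

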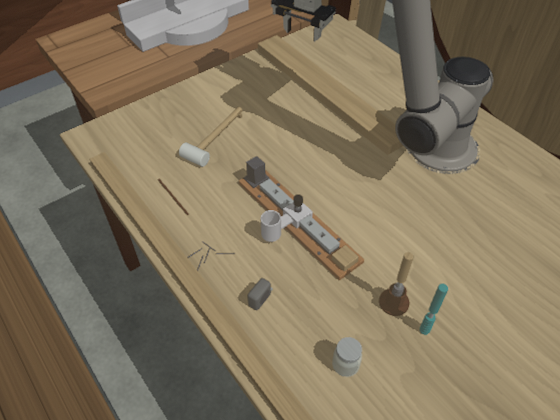

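View pics/top0.png

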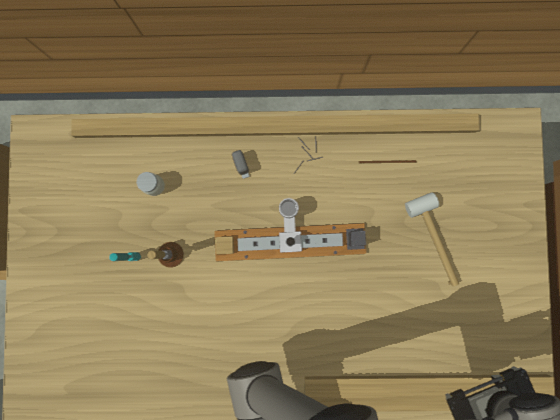

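The scene view shows the jig with the knob at (298,202), cup at (270,227) and stop at (257,170). The holder with the brush is at (400,290).

Brush candidates:
- The upright one in the brown holder: scene (403,275), top (155,254).
- The teal one: scene (435,310), top (125,257). This is a decoy.

The grey head should be in the holder, so I'll check it in a crop.

```bash
cat > h.py <<'E'
import numpy as np
from cell import robot
def ray(n,u,v):
    c=robot.calibration(n);K=c["intrinsics"];T=c["cam_to_world"]
    d=np.linalg.solve(K,[u,v,1.]);d=T[:3,:3]@[d[0],-d[1],-d[2]];return T[:3,3],d
def at(n,u,v,z):
    o,d=ray(n,u,v);return (o+d*(z-o[2])/d[2]).round(4)
def tri(p,q):
    o1,d1=ray("scene",*p);o2,d2=ray("top",*q)
    t=np.linalg.lstsq(np.c_[d1,-d2],o2-o1,rcond=None)[0]
    a,b=o1+d1*t[0],o2+d2*t[1];return ((a+b)/2).round(4),np.linalg.norm(a-b).round(4)
def px(n,P):
    c=robot.calibration(n);T=c["cam_to_world"];p=T[:3,:3].T@(np.array(P)-T[:3,3]);q=c["intrinsics"]@[p[0],-p[1],-p[2]];return (q[:2]/q[2]).round(1)
E
python3 - <<'E'
import cv2,numpy as np
s=cv2.imread("pics/scene0.png");t=cv2.imread("pics/top0.png")
f=lambda a,k:cv2.resize(a,None,fx=k,fy=k,interpolation=cv2.INTER_CUBIC)
a=f(s[150:300,230:375],4);cv2.imwrite("pics/c1.png",a)      # 580x600
b=f(s[240:345,370:460],4);c=f(t[235:275,100:200],4)          # 360x420 ; 400x160
o=np.zeros((600,800,3),np.uint8);o[:420,:360]=b;o[:160,380:780]=c
cv2.imwrite("pics/c2.png",o)
cv2.imwrite("pics/c3.png",f(t[190:270,205:375],4.7))
E
```

```text
(no output)
```

View pics/c1.png

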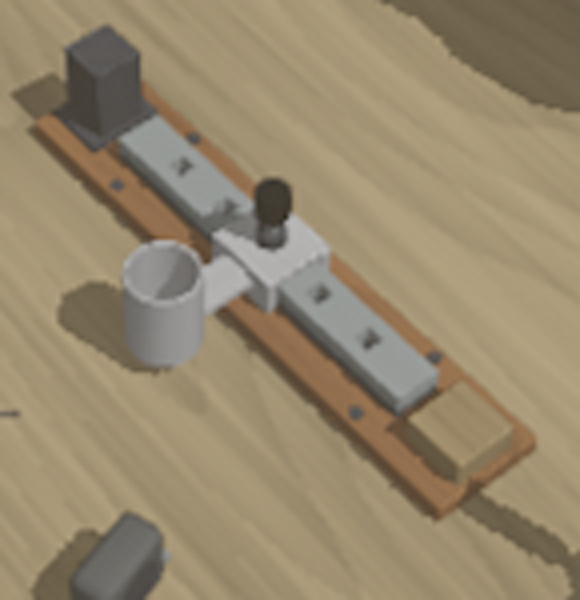

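View pics/c2.png

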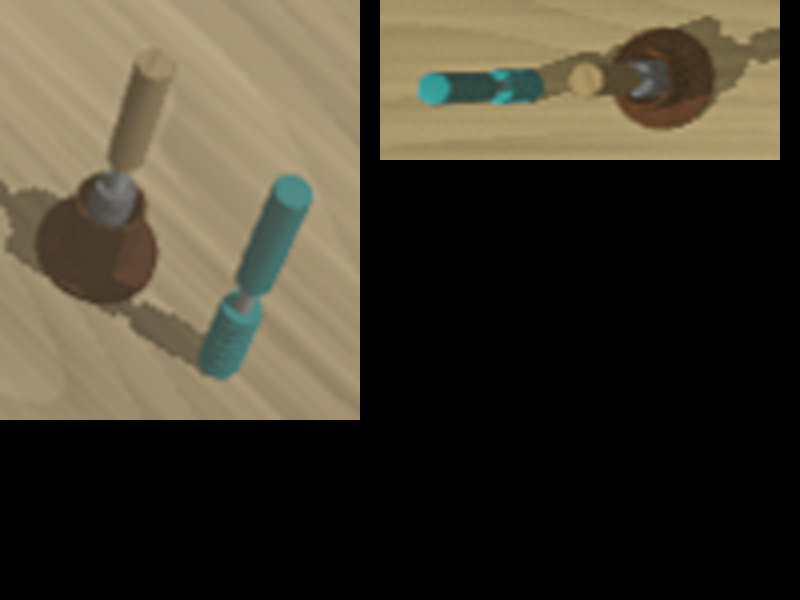

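View pics/c3.png

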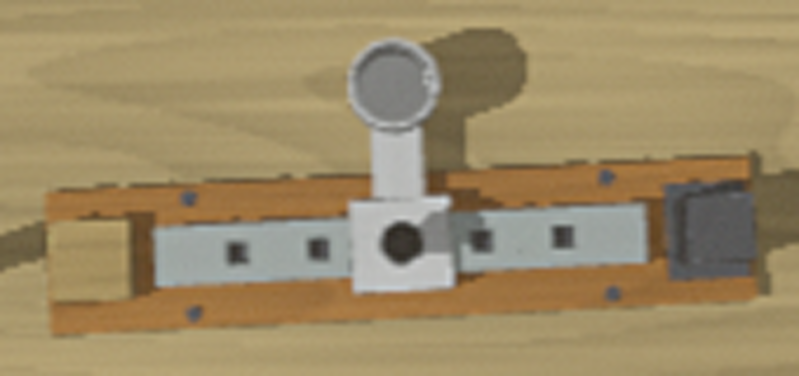

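The crop confirms that the grey-headed brush stands in the brown holder and the teal one is a decoy. The jig crops show the stop at the -y end, so the slide goes towards the offcut, +y.

```bash
python3 - <<'E'
from h import *
T=lambda u,v:((u+.5)/4.7-.5+205,(v+.5)/4.7-.5+190)
S=lambda u,v,o=(230,150):((u+.5)/4-.5+o[0],(v+.5)/4-.5+o[1])
print("knob top",at("top",*T(402,243),.102),at("scene",*S(273,187),.102))
print("cup rim",at("top",*T(394,84),.09),at("scene",*S(163,272),.09))
H=np.array([at("top",*T(*h),.04)[:2] for h in[(563,237),(482,241),(318,249),(237,252)]]);print(H,H.mean(0))
d=H[3]-H[0]+(H[2]-H[1]);print("yaw",np.arctan2(-d[0],d[1]),np.linalg.norm(H[3]-H[0]))
hs=[(184,166),(372,339),(320,294),(228,207)]
G=np.array([at("scene",*S(*h),.04)[:2] for h in[(184,166),(320,294),(372,339)]]);print(G)
b=(370,240);t=lambda u,v:((u-380+.5)/4-.5+100,(v+.5)/4-.5+235)
print("brush top",at("scene",*S(155,64,b),.208),at("top",*t(586,78),.208),tri(S(155,64,b),t(586,78)))
print("holder foot",at("scene",*S(97,243,b),.0),at("top",*t(663,78),0.0))
print("handle bottom",at("scene",*S(126,165,b),.108))
print("teal top",tri(S(292,192,b),t(433,88)))
R=__import__("scipy.spatial.transform",fromlist=["x"]).Rotation.from_euler("xyz",robot.observe()["tool_rot"]).as_matrix();print(R.round(3))
E
```

```text
knob top [ 0.5533 -0.0433  0.102 ] [ 0.5539 -0.0446  0.102 ]
cup rim [ 0.6478 -0.0397  0.09  ] [ 0.6507 -0.038   0.09  ]
[[ 0.5572 -0.142 ]
 [ 0.5553 -0.0924]
 [ 0.5516  0.0079]
 [ 0.5503  0.0575]] [ 0.5536  -0.04225]
yaw 0.035342182295909436 0.19961928764525735
[[ 0.5582 -0.14  ]
 [ 0.5536  0.0093]
 [ 0.5499  0.0601]]
brush top [0.5239 0.3115 0.208 ] [0.5225 0.3104 0.208 ] (array([0.5226, 0.3108, 0.2061]), np.float64(0.0002))
holder foot [0.5186 0.3074 0.    ] [0.5218 0.3109 0.    ]
handle bottom [0.5256 0.3144 0.108 ]
teal top (array([0.5176, 0.4112, 0.1969]), np.float64(0.0012))
[[-0.     0.932  0.363]
 [ 0.001  0.363 -0.932]
 [-1.     0.    -0.001]]
```

```bash
cat >> h.py <<'E'
from scipy.spatial.transform import Rotation as Ro
def to(P,jaw=-1.536):
    "shift and turn (tool axes) to world grasp TCP P, pointing down, jaw axis at angle jaw"
    s=robot.observe();R=Ro.from_euler("xyz",s["tool_rot"]).as_matrix()
    x=np.array([0,0,-1.]);z=np.array([np.cos(jaw),np.sin(jaw),0]);D=np.c_[x,np.cross(z,x),z]
    print("t",s["time"],"pos",s["tool_pos"].round(4),"F",s["contact_force"].round(1),"op",round(s["opening"],4),"q",s["qpos"].round(2))
    print("shift",(R.T@(np.array(P)-s["tool_pos"])).round(4),"twist",Ro.from_matrix(R.T@D).as_rotvec().round(4))
E
python3 -m creep '[{"translation":[-0.075,0.15,-0.04],"twist":[0.337,0,0],"hand":60},{"translation":[-0.075,0.15,-0.04],"twist":[0.337,0,0],"hand":60},{"translation":[-0.075,0.15,-0.04],"twist":[0.337,0,0],"hand":60},{"translation":[-0.075,0.15,-0.04],"twist":[0.337,0,0],"hand":60},{"translation":[-0.075,0.15,-0.04],"twist":[0.337,0,0],"hand":60}]' 20
python3 -c "
from h import *
to([.48,-.15,.3])"
```

```text
time: 0.6
tool_pos: [0.3185, -0.3957, 0.301]
tool_rot: [1.108, 1.569, -0.424]
contact_force: [-0.5, -0.4, -1.1]
opening: 0.0575
t 0.6 pos [ 0.3185 -0.3957  0.301 ] F [-0.5 -0.4 -1.1] op 0.0575 q [-1.04  0.26  1.43  0.    1.45  0.49]
shift [ 0.0011  0.171  -0.2392] twist [ 0.0042  0.001  -0.002 ]
```

```bash

python3 -m creep '[{"translation":[0,0.14,-0.2],"twist":[0,0,0],"hand":60},{"translation":[0,0.14,-0.2],"twist":[0,0,0],"hand":60},{"translation":[0,0.14,-0.2],"twist":[0,0,0],"hand":60},{"translation":[0,0.14,-0.2],"twist":[0,0,0],"hand":60},{"translation":[0,0.14,-0.2],"twist":[0,0,0],"hand":60}]' 20
python3 -m creep '[{"translation":[0,0.04,-0.23],"twist":[0,0,0],"hand":60},{"translation":[0,0.04,-0.23],"twist":[0,0,0],"hand":60},{"translation":[0,0.04,-0.23],"twist":[0,0,0],"hand":60},{"translation":[0,0.04,-0.23],"twist":[0,0,0],"hand":60},{"translation":[0,0.04,-0.23],"twist":[0,0,0],"hand":60}]' 20
python3 -c "
from h import *
to([.523,.311,.3])"
```

```text
time: 1.1
tool_pos: [0.4507, -0.1892, 0.3003]
tool_rot: [0.869, 1.57, -0.663]
contact_force: [0.1, -0.2, -0.3]
opening: 0.0552
time: 1.6
tool_pos: [0.4815, 0.0441, 0.2993]
tool_rot: [-1.157, 1.57, -2.689]
contact_force: [0.6, 0.7, 0.5]
opening: 0.0551
t 1.6 pos [0.4815 0.0441 0.2993] F [0.6 0.7 0.5] op 0.0551 q [-0.07  0.22  1.49 -0.    1.43  1.46]
shift [-0.0008  0.052  -0.2651] twist [0.0044 0.0003 0.0007]
```

```bash

python3 -m creep '[{"translation":[0,0.05,-0.24],"twist":[0,0,0],"hand":60},{"translation":[0,0.05,-0.24],"twist":[0,0,0],"hand":60},{"translation":[0,0.05,-0.24],"twist":[0,0,0],"hand":60},{"translation":[0,0.05,-0.24],"twist":[0,0,0],"hand":60},{"translation":[0,0.05,-0.24],"twist":[0,0,0],"hand":60}]'
python3 -m creep '[{"translation":[0,0.002,-0.025],"twist":[0,0,0],"hand":60},{"translation":[0,0.002,-0.025],"twist":[0,0,0],"hand":60}]'
python3 - <<'E'
from h import *
import cv2
to([.523,.311,.181])
s=robot.read_camera("scene");t=robot.read_camera("top")
f=lambda a,k:cv2.resize(a,None,fx=k,fy=k,interpolation=cv2.INTER_CUBIC)
o=np.zeros((560,780,3),np.uint8);o[:,:400]=f(s[200:340,350:450],4);o[:400,400:]=f(t[210:310,110:205],4)
cv2.imwrite("pics/d1.png",o)
E
```

```text
time: 2.1
tool_pos: [0.5223, 0.287, 0.298]
tool_rot: [-1.016, 1.568, -2.548]
contact_force: [1.4, -0.4, 0.6]
opening: 0.0548
time: 2.3
tool_pos: [0.523, 0.3143, 0.2957]
tool_rot: [-1.209, 1.565, -2.737]
contact_force: [-0.6, -1.0, -0.6]
opening: 0.055
t 2.3 pos [0.523  0.3143 0.2957] F [-0.6 -1.  -0.6] op 0.055 q [0.42 0.47 1.13 0.   1.54 1.94]
shift [0.1147 0.0005 0.0031] twist [0.0076 0.0019 0.005 ]
```

View pics/d1.png

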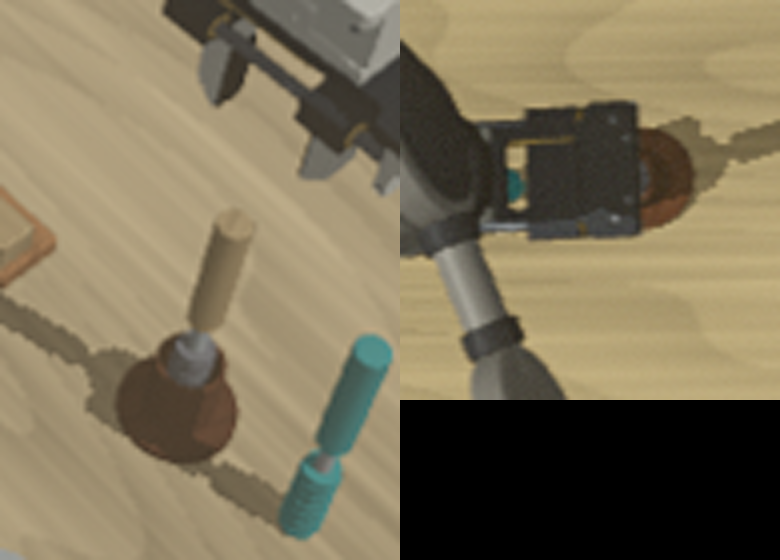

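The gripper hangs above and clear of the brush (handle top at crop (238,215)). Next I go down and grip.

```bash

python3 -m creep '[{"translation":[0.04,0,0.003],"twist":[0.007,0.002,0.005],"hand":60},{"translation":[0.08,0,0.003],"twist":[0.007,0.002,0.005],"hand":60},{"translation":[0.115,0,0.003],"twist":[0.007,0.002,0.005],"hand":60},{"translation":[0.115,0,0.003],"twist":[0.007,0.002,0.005],"hand":60},{"translation":[0.115,0,0.003],"twist":[0.007,0.002,0.005],"hand":60}]' 25
python3 -c "
from h import *
to([.523,.311,.181])"
python3 -m creep '[{"translation":[0,0,0],"twist":[0,0,0],"hand":10},{"translation":[0,0,0],"twist":[0,0,0],"hand":10},{"translation":[0,0,0],"twist":[0,0,0],"hand":10},{"translation":[0,0,0],"twist":[0,0,0],"hand":10},{"translation":[0,0,0],"twist":[0,0,0],"hand":10}]' 25
python3 -c "
from h import *
to([.523,.311,.3])"
```

```text
time: 2.9
tool_pos: [0.5236, 0.3065, 0.1825]
tool_rot: [0.751, 1.569, -0.789]
contact_force: [0.1, 0.0, 1.3]
opening: 0.0547
t 2.9 pos [0.5236 0.3065 0.1825] F [0.1 0.  1.3] op 0.0547 q [ 0.4   0.53  1.35 -0.    1.27  1.94]
shift [ 0.0015 -0.0005 -0.0045] twist [-0.0042  0.0012 -0.0011]
time: 3.4
tool_pos: [0.5237, 0.3068, 0.183]
tool_rot: [1.236, 1.569, -0.304]
contact_force: [-0.3, 1.1, 1.3]
opening: 0.0215
t 3.4 pos [0.5237 0.3068 0.183 ] F [-0.3  1.1  1.3] op 0.0215 q [ 0.4   0.52  1.35 -0.    1.27  1.94]
shift [-0.117  -0.0004 -0.0042] twist [-0.0041  0.0006 -0.0018]
```

```bash

python3 -m creep '[{"translation":[-0.03,0,0],"twist":[0,0,0],"hand":10},{"translation":[-0.06,0,0],"twist":[0,0,0],"hand":10},{"translation":[-0.09,0,0],"twist":[0,0,0],"hand":10},{"translation":[-0.12,0,0],"twist":[0,0,0],"hand":10},{"translation":[-0.14,0,0],"twist":[0,0,0],"hand":10}]' 25
python3 -m creep '[{"translation":[0,0.03,0.04],"twist":[0,0,0],"hand":10},{"translation":[0,0.06,0.08],"twist":[0,0,0],"hand":10},{"translation":[0,0.08,0.12],"twist":[0,0,0],"hand":10},{"translation":[0,0.1,0.16],"twist":[0,0,0],"hand":10},{"translation":[0,0.12,0.2],"twist":[0,0,0],"hand":10}]' 25
python3 -c "
from h import *
to([.6485,-.0395,.315])"
```

```text
time: 3.9
tool_pos: [0.5236, 0.3071, 0.3254]
tool_rot: [1.63, 1.567, 0.09]
contact_force: [0.2, 0.6, -0.6]
opening: 0.0212
time: 4.4
tool_pos: [0.6503, 0.1094, 0.3256]
tool_rot: [1.642, 1.567, 0.102]
contact_force: [1.0, 0.5, -0.8]
opening: 0.0213
t 4.4 pos [0.6503 0.1094 0.3256] F [ 1.   0.5 -0.8] op 0.0213 q [0.05 0.57 0.89 0.   1.68 1.59]
shift [ 0.0105 -0.0066  0.1488] twist [-0.0034 -0.0002 -0.0036]
```

```bash

python3 -m creep '[{"translation":[0,-0.003,0.04],"twist":[0,0,0],"hand":10},{"translation":[0,-0.006,0.08],"twist":[0,0,-0.003],"hand":10},{"translation":[0.005,-0.006,0.12],"twist":[-0.003,0,-0.003],"hand":10},{"translation":[0.01,-0.006,0.149],"twist":[-0.003,0,-0.003],"hand":10},{"translation":[0.01,-0.006,0.149],"twist":[-0.003,0,-0.003],"hand":10}]' 25
python3 - <<'E'
from h import *
import cv2
to([.6485,-.0395,.315])
s=robot.read_camera("scene");t=robot.read_camera("top")
f=lambda a,k:cv2.resize(a,None,fx=k,fy=k,interpolation=cv2.INTER_CUBIC)
cv2.imwrite("pics/e1.png",np.hstack([f(s[130:250,210:330],4.5)[:540],f(t[175:295,255:315],4.5)]))
p=robot.observe()["tool_pos"]
for n,o in(("scene",(210,130)),("top",(255,175))):
    print(n,[((px(n,P)-o)*4.5).round() for P in(p-[0,0,.175],p-[0,0,.105],[.6485,-.0395,.09])])
E
```

```text
time: 4.9
tool_pos: [0.6486, -0.0439, 0.3141]
tool_rot: [-1.259, 1.569, -2.801]
contact_force: [0.0, 0.1, -1.5]
opening: 0.0215
t 4.9 pos [ 0.6486 -0.0439  0.3141] F [ 0.   0.1 -1.5] op 0.0215 q [-0.18  0.55  0.95 -0.    1.64  1.36]
shift [-0.0009  0.     -0.0044] twist [-0.0054  0.0007  0.002 ]
scene [array([270., 336.]), array([268., 253.]), array([273., 391.])]
top [array([151., 137.]), array([151., 125.]), array([150., 145.])]
```

View pics/e1.png

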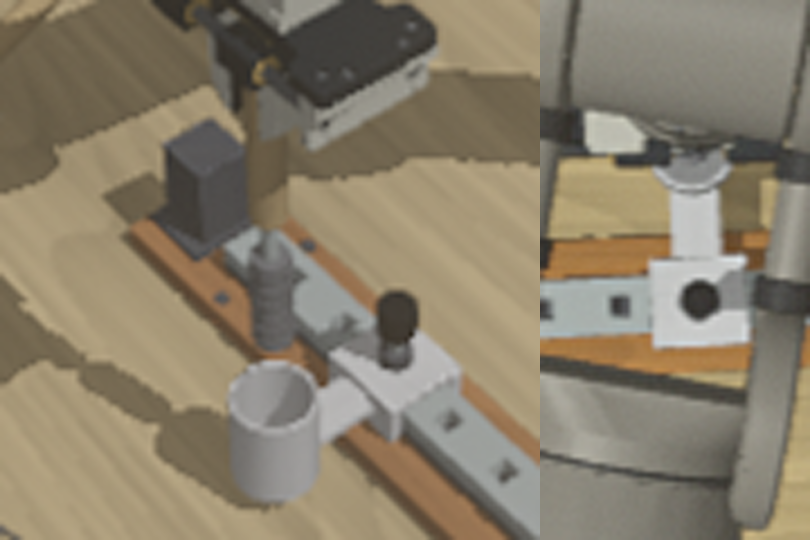

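The brush hangs upright, its lower end at crop (272,340), directly over the cup mouth at crop (273,393). Both match the predictions, so I go down.

```bash

python3 -m creep '[{"translation":[0.02,0,-0.004],"twist":[-0.005,0,0.002],"hand":10},{"translation":[0.045,0,-0.004],"twist":[-0.005,0,0.002],"hand":10},{"translation":[0.07,0,-0.004],"twist":[-0.005,0,0.002],"hand":10},{"translation":[0.09,0,-0.004],"twist":[-0.005,0,0.002],"hand":10},{"translation":[0.107,0,-0.004],"twist":[-0.005,0,0.002],"hand":10}]' 25
python3 -m creep '[{"translation":[0.002,0,0],"twist":[0,0,0],"hand":10},{"translation":[0.005,0,0],"twist":[0,0,0],"hand":10},{"translation":[0.007,0,0],"twist":[0,0,0],"hand":10},{"translation":[0.007,0,0],"twist":[0,0,0],"hand":10}]' 25
python3 -c "
from h import *
to([.6485,-.0395,.199])"
```

```text
time: 5.5
tool_pos: [0.6485, -0.034, 0.207]
tool_rot: [2.66, 1.569, 1.13]
contact_force: [-0.1, 1.0, -1.0]
opening: 0.021
time: 5.9
tool_pos: [0.6489, -0.0337, 0.2008]
tool_rot: [2.103, 1.568, 0.573]
contact_force: [-0.1, 0.3, -0.8]
opening: 0.0212
t 5.9 pos [ 0.6489 -0.0337  0.2008] F [-0.1  0.3 -0.8] op 0.0212 q [-0.17  0.59  1.18  0.    1.37  1.36]
shift [ 0.0018 -0.0006  0.0058] twist [ 0.006  -0.0013 -0.0021]
```

```bash

python3 -m creep '[{"translation":[0.001,0,0.005],"twist":[0,0,0],"hand":10},{"translation":[0.002,0,0.005],"twist":[0,0,0],"hand":10},{"translation":[0.002,0,0.005],"twist":[0,0,0],"hand":10}]' 25
python3 -m creep '[{"translation":[0.001,0,0],"twist":[0,0,0],"hand":10},{"translation":[0.002,0,0],"twist":[0,0,0],"hand":10},{"translation":[0.002,0,0],"twist":[0,0,0],"hand":10}]' 25
python3 -c "
from h import *
to([.6485,-.0395,.199])"
```

```text
time: 6.2
tool_pos: [0.6492, -0.0391, 0.199]
tool_rot: [1.982, 1.568, 0.452]
contact_force: [0.1, 0.2, -0.4]
opening: 0.0215
time: 6.5
tool_pos: [0.65, -0.0392, 0.1989]
tool_rot: [1.65, 1.565, 0.12]
contact_force: [-0.2, -0.3, 7.1]
opening: 0.0212
t 6.5 pos [ 0.65   -0.0392  0.1989] F [-0.2 -0.3  7.1] op 0.0212 q [-0.18  0.59  1.19  0.    1.36  1.35]
shift [-0.0001 -0.0015  0.0003] twist [ 0.0054 -0.0005 -0.006 ]
```

The brush touches the cup floor with 7 N at the expected height. Now up 54 mm and down again.

```bash

python3 -m creep '[{"translation":[-0.02,-0.001,0],"twist":[0,0,0],"hand":10},{"translation":[-0.04,-0.001,0],"twist":[0,0,0],"hand":10},{"translation":[-0.054,-0.001,0],"twist":[0,0,0],"hand":10},{"translation":[-0.054,-0.001,0],"twist":[0,0,0],"hand":10},{"translation":[-0.054,-0.001,0],"twist":[0,0,0],"hand":10}]' 25
python3 -c "
from h import *
to([.6485,-.0395,.199])"
python3 -m creep '[{"translation":[0.015,0,0],"twist":[0,0,0],"hand":10},{"translation":[0.03,0,0],"twist":[0,0,0],"hand":10},{"translation":[0.044,0,0],"twist":[0,0,0],"hand":10},{"translation":[0.05,0,0],"twist":[0,0,0],"hand":10},{"translation":[0.05,0,0],"twist":[0,0,0],"hand":10}]' 25
python3 -c "
from h import *
to([.6485,-.0395,.1985])"
```

```text
time: 7.0
tool_pos: [0.6485, -0.0392, 0.2523]
tool_rot: [1.672, 1.565, 0.142]
contact_force: [-0.3, -0.1, -1.4]
opening: 0.0211
t 7.0 pos [ 0.6485 -0.0392  0.2523] F [-0.3 -0.1 -1.4] op 0.0211 q [-0.18  0.56  1.1   0.    1.48  1.35]
shift [ 0.0533 -0.0003  0.0003] twist [ 0.0054 -0.0006 -0.0055]
time: 7.5
tool_pos: [0.6481, -0.0391, 0.2007]
tool_rot: [2.01, 1.568, 0.479]
contact_force: [0.7, -0.9, -0.8]
opening: 0.0214
t 7.5 pos [ 0.6481 -0.0391  0.2007] F [ 0.7 -0.9 -0.8] op 0.0214 q [-0.18  0.59  1.19  0.    1.36  1.35]
shift [0.0022 0.0004 0.0005] twist [ 0.0053 -0.0013 -0.0027]
```

```bash

python3 -m creep '[{"translation":[0.0015,0,0],"twist":[0,0,0],"hand":10},{"translation":[0.003,0,0],"twist":[0,0,0],"hand":10},{"translation":[0.003,0,0],"twist":[0,0,0],"hand":10},{"translation":[0.003,0,0],"twist":[0,0,0],"hand":10}]' 25
python3 -c "
from h import *
to([.6485,-.0395,.1985])"
```

```text
time: 7.9
tool_pos: [0.6486, -0.0391, 0.1989]
tool_rot: [1.734, 1.566, 0.203]
contact_force: [-0.3, 0.1, 5.3]
opening: 0.0212
t 7.9 pos [ 0.6486 -0.0391  0.1989] F [-0.3  0.1  5.3] op 0.0212 q [-0.18  0.59  1.19  0.    1.36  1.35]
shift [ 0.0004 -0.0001  0.0004] twist [ 0.0054 -0.0008 -0.0048]
```

Second touch at 5 N. Next I lift out and return to the holder.

```bash

python3 -m creep '[{"translation":[-0.03,0,0],"twist":[0,0,0],"hand":10},{"translation":[-0.06,0,0],"twist":[0,0,0],"hand":10},{"translation":[-0.09,0,0],"twist":[0,0,0],"hand":10},{"translation":[-0.125,0,0],"twist":[0,0,0],"hand":10},{"translation":[-0.125,0,0],"twist":[0,0,0],"hand":10}]' 25
python3 -m creep '[{"translation":[0,-0.025,-0.04],"twist":[0,0,0],"hand":10},{"translation":[0,-0.05,-0.08],"twist":[0,0,0],"hand":10},{"translation":[0,-0.07,-0.12],"twist":[0,0,0],"hand":10},{"translation":[0,-0.09,-0.16],"twist":[0,0,0],"hand":10},{"translation":[0,-0.1,-0.19],"twist":[0,0,0],"hand":10}]' 25
python3 -c "
from h import *
to([.5225,.3095,.31])"
```

```text
time: 8.4
tool_pos: [0.6494, -0.0395, 0.3296]
tool_rot: [1.478, 1.557, -0.053]
contact_force: [-0.4, 0.8, -0.3]
opening: 0.0212
time: 8.9
tool_pos: [0.5397, 0.1484, 0.3274]
tool_rot: [1.498, 1.558, -0.031]
contact_force: [0.2, -0.0, -1.7]
opening: 0.0213
t 8.9 pos [0.5397 0.1484 0.3274] F [ 0.2 -0.  -1.7] op 0.0213 q [ 0.13  0.35  1.24 -0.    1.54  1.66]
shift [ 0.0171 -0.0108 -0.1617] twist [ 0.0066  0.0009 -0.0128]
```

```bash

python3 -m creep '[{"translation":[0,-0.005,-0.04],"twist":[0,0,0],"hand":10},{"translation":[0,-0.01,-0.08],"twist":[0.006,0,-0.012],"hand":10},{"translation":[0,-0.011,-0.12],"twist":[0.006,0,-0.012],"hand":10},{"translation":[0.005,-0.011,-0.15],"twist":[0.006,0,-0.012],"hand":10},{"translation":[0.01,-0.011,-0.162],"twist":[0.006,0,-0.012],"hand":10}]' 25
python3 -m creep '[{"translation":[0,0,0],"twist":[0,0,0],"hand":10},{"translation":[0,0,0],"twist":[0,0,0],"hand":10}]' 25
python3 - <<'E'
from h import *
import cv2
to([.5225,.3095,.185])
s=robot.read_camera("scene");t=robot.read_camera("top")
f=lambda a,k:cv2.resize(a,None,fx=k,fy=k,interpolation=cv2.INTER_CUBIC)
cv2.imwrite("pics/f1.png",np.hstack([f(s[200:320,350:440],4.5),f(t[205:325,130:210],4.5)]))
p=robot.observe()["tool_pos"]
print([((px("scene",P)-(350,200))*4.5).round() for P in(p-[0,0,.175],p-[0,0,.105],[.5225,.3095,.06])])
print([((px("top",P)-(130,205))*4.5).round() for P in(p-[0,0,.175],[.5225,.3095,.06],[.5225,.3095,.0])])
E
```

```text
time: 9.4
tool_pos: [0.5212, 0.3124, 0.3157]
tool_rot: [-0.653, 1.57, -2.185]
contact_force: [-0.4, -0.8, -0.7]
opening: 0.0214
time: 9.6
tool_pos: [0.5211, 0.3116, 0.3149]
tool_rot: [-0.822, 1.568, -2.354]
contact_force: [-0.5, 0.6, -1.3]
opening: 0.0215
t 9.6 pos [0.5211 0.3116 0.3149] F [-0.5  0.6 -1.3] op 0.0215 q [ 0.41  0.46  1.1  -0.    1.58  1.95]
shift [0.1299 0.0016 0.0019] twist [0.0035 0.002  0.0022]
[array([242., 322.]), array([266., 244.]), array([213., 402.])]
[array([125., 222.]), array([161., 220.]), array([184., 220.])]
```

View pics/f1.png

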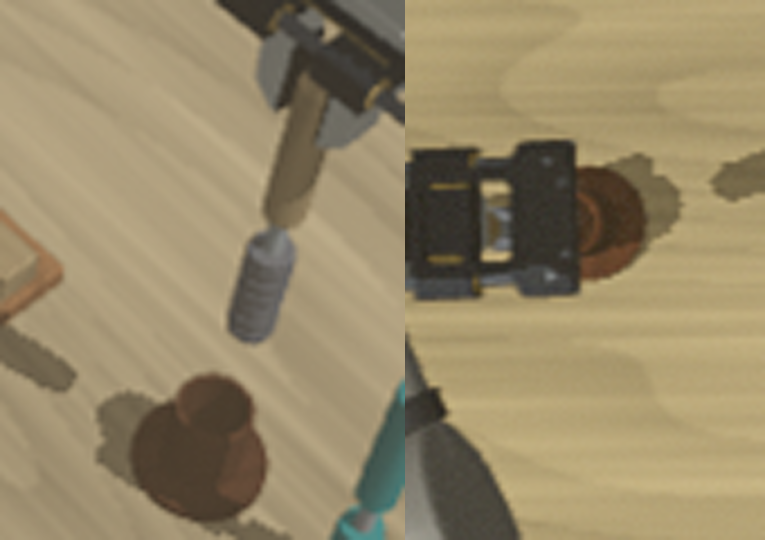

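The holder mouth is at crop (214,404), within 2 px of the prediction. The brush end is within about 1 mm of where I expect it, so I go down.

```bash

python3 -m creep '[{"translation":[0,0.002,0.003],"twist":[0.003,0.002,0.002],"hand":10},{"translation":[0.02,0.002,0.003],"twist":[0.003,0.002,0.002],"hand":10},{"translation":[0.04,0.002,0.003],"twist":[0.003,0.002,0.002],"hand":10},{"translation":[0.06,0.002,0.003],"twist":[0.003,0.002,0.002],"hand":10},{"translation":[0.06,0.002,0.003],"twist":[0.003,0.002,0.002],"hand":10}]' 25
python3 -c "
from h import *
to([.5228,.309,.185])"
```

```text
time: 10.2
tool_pos: [0.5229, 0.3062, 0.2534]
tool_rot: [-1.152, 1.567, -2.691]
contact_force: [0.3, -1.1, -0.4]
opening: 0.0211
t 10.2 pos [0.5229 0.3062 0.2534] F [ 0.3 -1.1 -0.4] op 0.0211 q [ 0.4   0.48  1.23 -0.    1.43  1.94]
shift [ 0.0684  0.0002 -0.0029] twist [-0.0027  0.0014  0.0032]
```

```bash

python3 -m creep '[{"translation":[0,0,-0.003],"twist":[0,0,0],"hand":10},{"translation":[0.02,0,-0.003],"twist":[0,0,0],"hand":10},{"translation":[0.04,0,-0.003],"twist":[0,0,0],"hand":10},{"translation":[0.06,0,-0.003],"twist":[0,0,0],"hand":10},{"translation":[0.066,0,-0.003],"twist":[0,0,0],"hand":10}]' 25
python3 -c "
from h import *
to([.5228,.309,.183])"
```

```text
time: 10.7
tool_pos: [0.5224, 0.3087, 0.1867]
tool_rot: [-1.155, 1.566, -2.694]
contact_force: [-0.3, 0.3, -1.1]
opening: 0.0215
t 10.7 pos [0.5224 0.3087 0.1867] F [-0.3  0.3 -1.1] op 0.0215 q [ 0.41  0.52  1.34 -0.    1.28  1.95]
shift [ 0.0037  0.0004 -0.0003] twist [-0.0032  0.002   0.0046]
```

```bash

python3 -m creep '[{"translation":[0.002,0,0],"twist":[0,0,0],"hand":10},{"translation":[0.0035,0,0],"twist":[0,0,0],"hand":10},{"translation":[0.005,0,0],"twist":[0,0,0],"hand":10},{"translation":[0.005,0,0],"twist":[0,0,0],"hand":10}]' 25
python3 -c "
from h import *
to([.5228,.309,.183])"
```

```text
time: 11.1
tool_pos: [0.523, 0.309, 0.183]
tool_rot: [-1.138, 1.568, -2.677]
contact_force: [-0.6, 0.6, 2.9]
opening: 0.0215
t 11.1 pos [0.523 0.309 0.183] F [-0.6  0.6  2.9] op 0.0215 q [ 0.41  0.53  1.34 -0.    1.27  1.95]
shift [-0.     -0.0002  0.    ] twist [-0.0031  0.0011  0.0023]
```

```bash

python3 -m creep '[{"translation":[0,0,0],"twist":[0,0,0],"hand":35},{"translation":[0,0,0],"twist":[0,0,0],"hand":45},{"translation":[0,0,0],"twist":[0,0,0],"hand":60},{"translation":[0,0,0],"twist":[0,0,0],"hand":60},{"translation":[0,0,0],"twist":[0,0,0],"hand":60}]' 25
python3 -m creep '[{"translation":[-0.02,0,0],"twist":[0,0,0],"hand":60},{"translation":[-0.05,0,0],"twist":[0,0,0],"hand":60},{"translation":[-0.08,0,0],"twist":[0,0,0],"hand":60},{"translation":[-0.11,0,0],"twist":[0,0,0],"hand":60},{"translation":[-0.11,0,0],"twist":[0,0,0],"hand":60}]' 25
python3 -m creep '[{"translation":[0,0.005,0.05],"twist":[0,0,0],"hand":60},{"translation":[0,0.01,0.09],"twist":[0,0,0],"hand":60},{"translation":[0,0.015,0.13],"twist":[0,0,0],"hand":60},{"translation":[0,0.02,0.17],"twist":[0,0,0],"hand":60},{"translation":[0,0.025,0.2],"twist":[0,0,0],"hand":60}]' 25
python3 - <<'E'
from h import *
import cv2
to([.5535,-.0435,.2])
s=robot.read_camera("scene");t=robot.read_camera("top")
f=lambda a,k:cv2.resize(a,None,fx=k,fy=k,interpolation=cv2.INTER_CUBIC)
cv2.imwrite("pics/g1.png",np.hstack([f(s[230:350,360:450],4.5),f(t[210:330,130:210],4.5)]))
E
```

```text
time: 11.6
tool_pos: [0.523, 0.309, 0.1829]
tool_rot: [-1.134, 1.568, -2.673]
contact_force: [0.0, 0.6, 0.5]
opening: 0.0541
time: 12.1
tool_pos: [0.5248, 0.3098, 0.2977]
tool_rot: [1.919, 1.565, 0.38]
contact_force: [1.1, 0.5, 0.4]
opening: 0.0551
time: 12.6
tool_pos: [0.5559, 0.1084, 0.2966]
tool_rot: [1.934, 1.566, 0.393]
contact_force: [-0.1, -0.4, -0.3]
opening: 0.0551
t 12.6 pos [0.5559 0.1084 0.2966] F [-0.1 -0.4 -0.3] op 0.0551 q [0.06 0.37 1.28 0.   1.48 1.6 ]
shift [ 0.0963 -0.0075  0.152 ] twist [-0.0041 -0.0016 -0.0043]
```

View pics/g1.png

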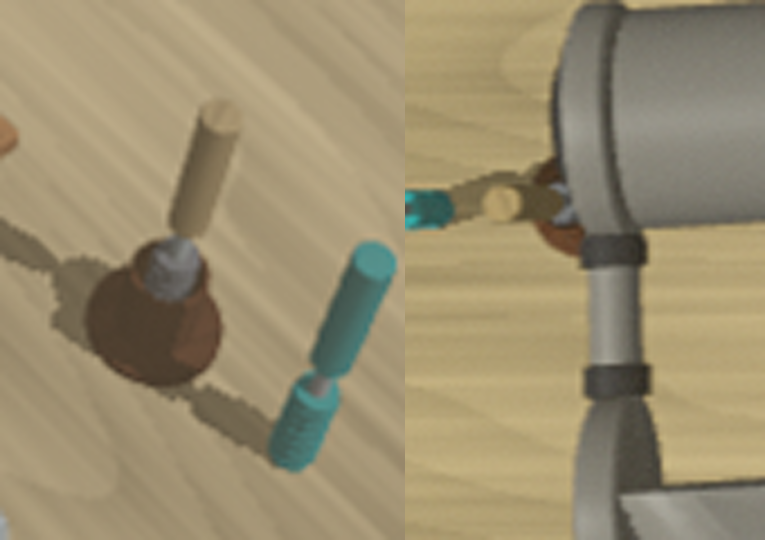

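The brush stands upright in its holder again, handle top at crop (220,115) and head inside the tube. Next is the knob.

```bash

python3 -m creep '[{"translation":[0.02,-0.002,0.04],"twist":[-0.004,0,-0.004],"hand":60},{"translation":[0.04,-0.004,0.08],"twist":[-0.004,0,-0.004],"hand":60},{"translation":[0.07,-0.007,0.12],"twist":[-0.004,0,-0.004],"hand":60},{"translation":[0.096,-0.007,0.152],"twist":[-0.004,0,-0.004],"hand":60},{"translation":[0.096,-0.007,0.152],"twist":[-0.004,0,-0.004],"hand":60}]' 25
python3 -m creep '[{"translation":[0,0,0],"twist":[0,0,0],"hand":60}]' 25
python3 -c "
from h import *
to([.5535,-.043,.096])"
```

```text
time: 13.2
tool_pos: [0.5518, -0.0472, 0.196]
tool_rot: [-1.827, 1.563, 2.913]
contact_force: [-1.0, 0.7, -0.0]
opening: 0.055
time: 13.3
tool_pos: [0.5517, -0.0468, 0.1955]
tool_rot: [-1.906, 1.562, 2.833]
contact_force: [1.3, 1.1, -0.1]
opening: 0.0555
t 13.3 pos [ 0.5517 -0.0468  0.1955] F [ 1.3  1.1 -0.1] op 0.0555 q [-0.22  0.42  1.48  0.    1.24  1.32]
shift [ 0.0995  0.0027 -0.0034] twist [-0.0082 -0.0029  0.0084]
```

```bash

python3 -m creep '[{"translation":[0.02,0.0025,-0.003],"twist":[-0.008,-0.003,0.008],"hand":60},{"translation":[0.04,0.0025,-0.003],"twist":[-0.008,-0.003,0.008],"hand":60},{"translation":[0.06,0.0025,-0.003],"twist":[-0.008,-0.003,0.008],"hand":60},{"translation":[0.07,0.0025,-0.003],"twist":[-0.008,-0.003,0.008],"hand":60},{"translation":[0.07,0.0025,-0.003],"twist":[-0.008,-0.003,0.008],"hand":60}]' 25
python3 -c "
from h import *
to([.5535,-.043,.096])"
```

```text
time: 13.8
tool_pos: [0.5531, -0.0422, 0.1248]
tool_rot: [-1.833, 1.569, 2.915]
contact_force: [0.5, -0.3, 0.1]
opening: 0.0554
t 13.8 pos [ 0.5531 -0.0422  0.1248] F [ 0.5 -0.3  0.1] op 0.0554 q [-0.21  0.49  1.58  0.    1.07  1.32]
shift [0.0288 0.0004 0.0008] twist [ 0.0012 -0.0006  0.0022]
```

```bash

python3 -m creep '[{"translation":[0.015,0,0.001],"twist":[0,0,0],"hand":60},{"translation":[0.029,0,0.001],"twist":[0,0,0],"hand":60},{"translation":[0.029,0,0.001],"twist":[0,0,0],"hand":60}]' 35
python3 -c "
from h import *
to([.5535,-.043,.096])"
python3 -m creep '[{"translation":[0,0,0],"twist":[0,0,0],"hand":15},{"translation":[0,0,0],"twist":[0,0,0],"hand":15},{"translation":[0,0,0],"twist":[0,0,0],"hand":15},{"translation":[0,0,0],"twist":[0,0,0],"hand":15},{"translation":[0,0,0],"twist":[0,0,0],"hand":15}]' 35
python3 -c "
from h import *
to([.5535,-.043,.096])"
```

```text
time: 14.1
tool_pos: [0.5528, -0.0426, 0.0955]
tool_rot: [-1.867, 1.567, 2.882]
contact_force: [0.0, 0.4, -0.1]
opening: 0.0549
t 14.1 pos [ 0.5528 -0.0426  0.0955] F [ 0.   0.4 -0.1] op 0.0549 q [-0.22  0.53  1.61  0.    1.    1.32]
shift [-0.0005  0.0007  0.0004] twist [ 0.0017 -0.001   0.0034]
time: 14.6
tool_pos: [0.5531, -0.0428, 0.0961]
tool_rot: [-1.829, 1.568, 2.92]
contact_force: [-0.4, -0.4, 2.4]
opening: 0.0239
t 14.6 pos [ 0.5531 -0.0428  0.0961] F [-0.4 -0.4  2.4] op 0.0239 q [-0.22  0.53  1.61  0.    1.    1.32]
shift [0.0001 0.0004 0.0002] twist [ 0.0017 -0.0006  0.0024]
```

```bash

python3 -m creep '[{"translation":[-0.003,0,0],"twist":[0,0,0],"hand":15},{"translation":[-0.006,0,0],"twist":[0,0,0],"hand":15},{"translation":[-0.01,0,0],"twist":[0,0,0],"hand":15},{"translation":[-0.014,0,0],"twist":[0,0,0],"hand":15},{"translation":[-0.016,0,0],"twist":[0,0,0],"hand":15}]' 40
python3 - <<'E'
from h import *
import cv2
to([.5518,.0072,.112])
s=robot.read_camera("scene")
cv2.imwrite("pics/k1.png",cv2.resize(s[150:270,240:360],None,fx=4.5,fy=4.5,interpolation=cv2.INTER_CUBIC))
E
```

```text
time: 15.1
tool_pos: [0.5529, -0.0428, 0.1121]
tool_rot: [-1.818, 1.568, 2.931]
contact_force: [1.9, -0.6, -8.9]
opening: 0.0235
t 15.1 pos [ 0.5529 -0.0428  0.1121] F [ 1.9 -0.6 -8.9] op 0.0235 q [-0.22  0.51  1.59 -0.    1.04  1.32]
shift [ 0.0001  0.0007 -0.05  ] twist [ 0.0017 -0.0007  0.003 ]
```

View pics/k1.png

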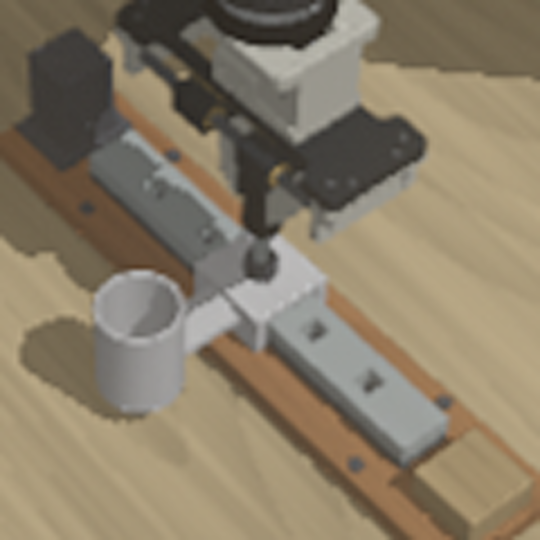

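The force is -8.9 N, so the spring is loaded and the pin is up, and the knob is held centrally. I slide 50 mm towards the offcut.

```bash

python3 -m creep '[{"translation":[0,0,-0.01],"twist":[0,0,0],"hand":15},{"translation":[0,0,-0.02],"twist":[0,0,0],"hand":15},{"translation":[0,0,-0.03],"twist":[0,0,0],"hand":15},{"translation":[0,0,-0.038],"twist":[0,0,0],"hand":15},{"translation":[0,0,-0.045],"twist":[0,0,0],"hand":15}]' 40
python3 -m creep '[{"translation":[0,0,0],"twist":[0,0,0],"hand":15}]' 40
python3 -c "
from h import *
to([.5518,.0072,.112])"
```

```text
time: 15.65
tool_pos: [0.5512, 0.0032, 0.1122]
tool_rot: [-1.81, 1.568, 2.939]
contact_force: [3.2, -2.7, -9.1]
opening: 0.0237
time: 15.75
tool_pos: [0.5511, 0.0045, 0.1122]
tool_rot: [-1.926, 1.568, 2.824]
contact_force: [2.5, -1.6, -9.1]
opening: 0.0232
t 15.75 pos [0.5511 0.0045 0.1122] F [ 2.5 -1.6 -9.1] op 0.0232 q [-0.13  0.5   1.6   0.    1.04  1.4 ]
shift [ 0.0002  0.0008 -0.0027] twist [ 0.0036 -0.0011  0.0031]
```

```bash

python3 -m creep '[{"translation":[0,0.001,-0.002],"twist":[0,0,0],"hand":15},{"translation":[0,0.001,-0.003],"twist":[0,0,0],"hand":15},{"translation":[0,0.001,-0.003],"twist":[0,0,0],"hand":15}]' 40
python3 -c "
from h import *
to([.5518,.0075,.107])"
python3 -m creep '[{"translation":[0.003,0,0],"twist":[0,0,0],"hand":15},{"translation":[0.006,0,0],"twist":[0,0,0],"hand":15},{"translation":[0.008,0,0],"twist":[0,0,0],"hand":15}]' 40
python3 -c "
from h import *
to([.5518,.0075,.096])"
```

```text
time: 16.05
tool_pos: [0.5512, 0.0077, 0.1119]
tool_rot: [-1.898, 1.566, 2.852]
contact_force: [-1.2, -0.9, -8.6]
opening: 0.0238
t 16.05 pos [0.5512 0.0077 0.1119] F [-1.2 -0.9 -8.6] op 0.0238 q [-0.13  0.51  1.6   0.    1.04  1.41]
shift [0.0049 0.0006 0.0002] twist [ 0.0035 -0.0017  0.005 ]
time: 16.35
tool_pos: [0.5512, 0.0077, 0.1036]
tool_rot: [-1.942, 1.565, 2.809]
contact_force: [-1.4, -0.2, -6.4]
opening: 0.0234
t 16.35 pos [0.5512 0.0077 0.1036] F [-1.4 -0.2 -6.4] op 0.0234 q [-0.13  0.52  1.61  0.    1.02  1.41]
shift [0.0076 0.0006 0.0002] twist [ 0.0033 -0.0019  0.005 ]
```

The pin is below the bar's top and the spring still pulls on it, so it has entered the hole. I bring it home.

```bash

python3 -m creep '[{"translation":[0.003,0,0],"twist":[0,0,0],"hand":15},{"translation":[0.006,0,0],"twist":[0,0,0],"hand":15},{"translation":[0.008,0,0],"twist":[0,0,0],"hand":15},{"translation":[0.008,0,0],"twist":[0,0,0],"hand":15}]' 40
python3 -c "
from h import *
to([.5518,.0075,.095])"
python3 -m creep '[{"translation":[0.001,0,0],"twist":[0,0,0],"hand":15},{"translation":[0.002,0,0],"twist":[0,0,0],"hand":15},{"translation":[0.002,0,0],"twist":[0,0,0],"hand":15}]' 40
python3 -c "
from h import *
to([.5518,.0075,.095])"
```

```text
time: 16.75
tool_pos: [0.5513, 0.0077, 0.0961]
tool_rot: [-1.956, 1.566, 2.794]
contact_force: [-2.4, -0.5, -1.1]
opening: 0.0233
t 16.75 pos [0.5513 0.0077 0.0961] F [-2.4 -0.5 -1.1] op 0.0233 q [-0.13  0.52  1.62  0.    1.    1.41]
shift [0.0011 0.0005 0.0002] twist [ 0.0033 -0.0018  0.0044]
time: 17.05
tool_pos: [0.5516, 0.0077, 0.0959]
tool_rot: [-2.046, 1.568, 2.704]
contact_force: [-6.3, -0.3, 9.9]
opening: 0.0234
t 17.05 pos [0.5516 0.0077 0.0959] F [-6.3 -0.3  9.9] op 0.0234 q [-0.13  0.52  1.62  0.    1.    1.41]
shift [0.0009 0.0002 0.0002] twist [ 0.0034 -0.0015  0.0029]
```

```bash
python3 - <<'E'
from h import *
import cv2
cv2.imwrite("pics/z1.png",cv2.resize(robot.read_camera("scene")[90:400,130:470],None,fx=1.9,fy=1.9,interpolation=cv2.INTER_CUBIC))
to([.5518,.0075,.095])
E
```

```text
t 17.1 pos [0.5515 0.0077 0.0959] F [-5.8 -0.1 10.5] op 0.0234 q [-0.13  0.52  1.62  0.    1.    1.41]
shift [0.0009 0.0003 0.0002] twist [ 0.0034 -0.0015  0.0029]
```

View pics/z1.png

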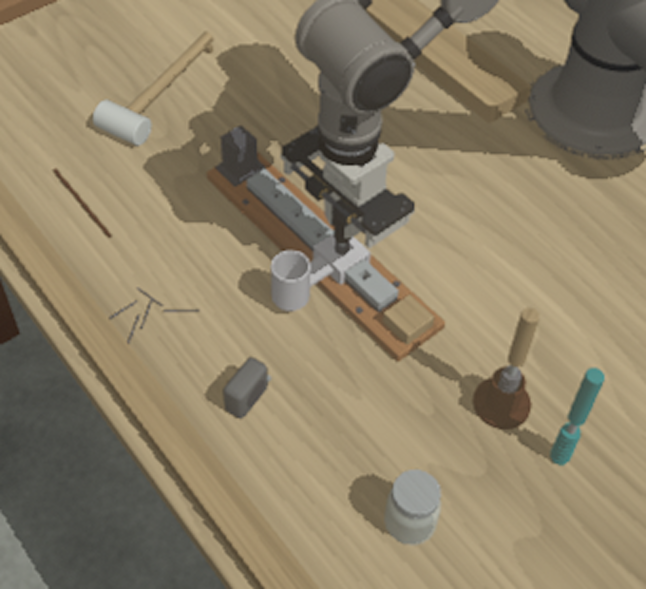

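The section at crop (345,255) now has one free hole on the offcut side and three on the stop side. The brush stands in its holder at (515,370), and the mallet, tape and jar have not moved. I hand in.

```bash
python3 -c "
from cell import robot
print(robot.hand_in())"
```

```text
the job is handed in; nothing more can be done
None
```

The job is done and handed in at about 17 s of the 64 s allowed.

- **Scrub:** I took the grey brush from its holder and ran it to the cup floor, where it touched with about 7 N. I drew it up about 53 mm of the 66 mm depth and ran it down again, touching with about 5 N.
- **Brush return:** I stood the brush back upright in its holder and released it. A picture afterwards showed it upright with the head inside the tube.
- **Tube section:** I pulled the knob up 16 mm and slid the section about 50 mm towards the offcut, away from the stop post. I then lowered the pin into the +0.05 hole. The pin is home: the tool stopped at the same height as at the start (95.9 mm against 96.1 mm), and a further light push met about 10 N.
- **Finish:** The fingers still hold the knob. The last picture shows the section one hole along and the mallet, tape measure and jar where they were.

One reading disagreed: the finger opening on the knob was 23 to 24 mm, while the knob is listed as 26 mm. The grip held through the pull, slide and lowering.

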